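# Unbolt the fittings bin and hold its lid open for the count

### The job

Draw the slide bolt on the lid of the green fittings bin all the way back out of its keeper, then lift the lid until it stands 45 degrees open and keep it there so that the stock inside can be counted. The lid falls shut if let go and there is nothing to prop it, so finish while the gripper is still holding it still at that angle. Leave the stock in the bin and the other things on the bench where they are.

Things in the scene. Friction and masses are not known exactly. Their poses are not given: they have to be found in the camera images.
- bin: Green sheet-steel bin fixed to the bench: 200 mm deep (its x) by 280 mm wide (its y) by 110 mm tall, walls 4 mm. Origin at the centre of its underside; its -x side is the front, where the lid opens, facing the robot give or take the bin's yaw; z up. On its right (-y) wall a steel keeper staple stands out over y = -148 to -176 mm at x = -55 mm, top 134 mm above the bench; the bolt's end sits under its bridge.
- lid (a joint): Opening angle of the bin's lid in rad: 0 shut (level), 0.785 = 45 degrees, 1.8 at its stop. Plain free hinge along the bin's rear rim (the bin's y direction), so the lid falls shut from anything under about 1.5 rad. The lid is a green plate 200 x 280 x 6 mm, with handle and bolt about 0.5 kg; some 2 to 3 N upward at the handle lifts it once the bolt is back. While the bolt is under its keeper the lid lifts no more than about 0.02 rad.
- lid_hinge (a point): Middle of the hinge axis at the bin's rear rim: 100 mm behind the bin's centre (+x of the bin) and 113 mm above the bench. Axis along the bin's y.
- lid_handle (a point): Middle of the lid's bar handle: a round steel bar 12 mm thick and 120 mm long, parallel to the hinge, held 40 mm out from the lid's front edge by an arm at each end, in the plane of the lid. It is 240 mm from the hinge axis and 113 mm above the bench when shut; a finger fits between bar and bin (34 mm gap) and the bar can turn between gripped fingers. With the lid 45 degrees open the bar is 170 mm higher than the hinge and 170 mm in front of it.
- bolt (a joint): How far the bolt is drawn, in m: 0 shot home (it starts at 0 to 0.012), 0.055 fully back against its stop; its end is clear of the keeper from 0.033. It slides along the bin's +y (away from the keeper) on the lid, needs about 1.5 N and stays where it is left.
- bolt_knob (a point): Grip point of the bolt's knob, an upright steel pin 16 mm in diameter on the bolt bar, 36 mm tall; the point is on its axis, 30 mm above the lid's top face and 16 mm below the pin's top. The flat bolt bar under it (14 mm wide, 10 mm thick, 246 mm long along the bin's y) lies on the lid 45 mm behind the lid's front edge; the steel straps that guide it are 16 mm high.
- coupling_in1: a copper pipe coupling (54 mm across, 40 mm tall) standing inside the bin; stock, not handled. Origin under it on its support.
- coupling_in2: a second such copper coupling inside the bin; stock, not handled. Origin under it on its support.
- coupling: a copper coupling (64 mm across, 50 mm tall) standing on the bench left of the bin; bystander. Origin under it on its support.
- elbow: a copper elbow (about 65 x 65 mm, 40 mm tall) lying on the bench in front of the bin, partly under the handle; bystander. Origin at the underside of its bend.
- carton: a cardboard carton 90 x 70 x 60 mm, right of the bin; bystander. Origin under it on its support.
- paste_jar: a jar 60 mm across, 75 mm tall, left of the bin; bystander. Origin under it on its support.
- wrench: a steel wrench 180 mm long lying right of the bin and in front of the carton; bystander. Origin under its middle.

How it is judged:
By the outcome, as a careful person would: the job done as asked, in the order asked, and still so for the second after the job is handed in, while the arm keeps its last pose, push and grip.
It also fails if it takes over 45 s, if anything falls off the work surface, if the arm or the gripper's body presses on something with over 40 N, if the wrist force passes 120 N, or if a joint passes its speed limit or range.

### The arm

A 6-joint arm with a two-finger parallel gripper is mounted at the origin on the work surface. World frame = base frame: x ahead of the robot, y to its left, z up, the work surface at z = 0. Lengths are in m, angles in rad, forces in N, time in s.
With the tool pointing down it reaches from about 0.325 to 0.9 m from the base axis. Payload 6.1 kg.
Tool frame: the origin (TCP) lies at the very end of the fingers, on their centre line; the grasp point (between the pads) lies 19 mm behind it; z points along the fingers, y is the line along which they close (so a half turn about z gives the same grasp; the last joint's range is limited). The gripper opens to 85 mm and grips with 20 to 120 N. Pads are 22 mm wide; open, the fingers measure 114 mm over their backs; the gripper's body (76 mm by 85 mm) begins 54 mm behind the grasp point. The pads swing forward as they close: fully open they stand 13 mm farther back than shut.
Start: joints at [-1.419, 0.22, 1.526, -0, 1.395, -0.126], TCP at [0.171, -0.601, 0.231] pointing down, gripper open.
Joint ranges: [-2.98, 2.98], [-0.91, 2.08], [0.09, 2.57], [-1.24, 4.39], [0.2, 2.65], [-2.68, 2.68]. Speed limits (rad/s): [2.57, 2.57, 3.01, 3.14, 3.14, 3.14].

### API

Orientations are given as a 3x3 rotation matrix whose columns are the frame's x, y, z axes.
In Python, from cell import sensors, vision, job gives the robot as it stands. The module is installed in compiled form; this text tells all that it offers.
- The arm moves only by the shell command python3 -m jog 'ROWS' [FORCE]. ROWS is JSON, a list of rows, each a list of 5 numbers: the shift along the tool's x, y, z in mm, then the turn about the tool's z in degrees, then the closure, from 0 (fully open) to 1 (shut). A call has 1 to 10 rows; each row shifts and turns the commanded pose from where the row before left it, along the tool's axes as they then stand; what a row does not reach is not made up. A row lasts 1/8 s, in which the tool goes at most 62.5 mm and 10.7 degrees, less where a joint would pass 70% of its speed; a pose out of reach is approached as far as the arm can. A call is refused whole if a number of a shift passes 62.5 or a number of a turn 10.7, either way. A call with a gripper value outside its range is refused whole. The fingers move at their own pace and stop on an object; FORCE is the grip in N (left out, the last holds). Time passes only in rows, so rows that do not move let the fingers close. It gives the time, the measured TCP pose, the force, the opening and the grip force at its end, in the units of the state.
- sensors.observe(): the state, without advancing time (a new reading comes with each control period).
- vision.snapshot(name): name is "scene" or "top"; returns the picture (384x512x3 uint8, red, green, blue); there is no depth.
- vision.calibration(name): a dict with "fx", "fy", "cx", "cy" (pixels), "R" (3x3) and "t" (3): a world point X has camera coordinates R X + t. Camera axes: x right, y down, z forward; pixel columns grow to the right and rows downward; lengths in m; the calibration is good to about 2 mm. A picture is of the moment at which its call begins. calibration takes no time and is no camera call.
- job.finish_job(): hands the job in; it is judged then, once.
The state is a dict: "time_s": time; "joint_pos": joint angles; "joint_vel": joint speeds; "joint_efforts": joint torques, N m; "position": TCP position; "tcp_rot": TCP orientation; "wrist_force": force on the tool from outside, world axes, zero at the start; "wrist_torque": the same for the moment, N m; "gripper_width": opening from 0.0 (shut) to 1.0 (fully open); "gripper_force": force on a finger pad.
Only numpy, scipy, OpenCV 4.12 (cv2) and the standard library are available. Lean on these libraries where they do the work, as an engineer would, in place of code of your own. Each camera call takes 0.05 s, during which the arm holds its last target. There are 200 camera calls.

## Working session

There is one attempt and no reset: what is moved stays moved. The work goes in short steps, Python scripts to look and compute and a shell command to move; the robot and the scene stay as the last step left them, time stands still between calls to the robot, and variables do not carry over. Pictures are saved under pics/ and viewed, at most 10 in all, crops included, and the job is handed in when it is done.

```bash
mkdir -p pics
python3 - <<'E'
from cell import sensors, vision
import cv2,numpy as np
for n in("scene","top"):
    cv2.imwrite(f"pics/{n}0.png",cv2.cvtColor(cv2.resize(vision.snapshot(n),(768,576)),cv2.COLOR_RGB2BGR))
    c=vision.calibration(n); R=np.array(c["R"]);print(n,c["fx"],c["cx"],c["cy"],(-R.T@np.array(c["t"])).round(3),R.round(3).tolist())
s=sensors.observe();print(s["time_s"],np.round(s["tcp_rot"],3).tolist(),s["position"])
E
```

```text
scene 492.93095166202966 255.30856038963606 193.17295302336782 [1.208 0.522 0.81 ] [[-0.601, 0.799, -0.024], [0.522, 0.37, -0.769], [-0.605, -0.475, -0.639]]
top 363.22569950466493 262.2073039661872 194.29702924235357 [0.401 0.024 0.926] [[-0.01, -1.0, 0.023], [-0.987, 0.006, -0.161], [0.161, -0.024, -0.987]]
0.1 [[0.962, 0.274, -0.0], [0.274, -0.962, 0.002], [0.0, -0.002, -1.0]] [ 0.17130208 -0.60050524  0.23030836]
```

View pics/scene0.png

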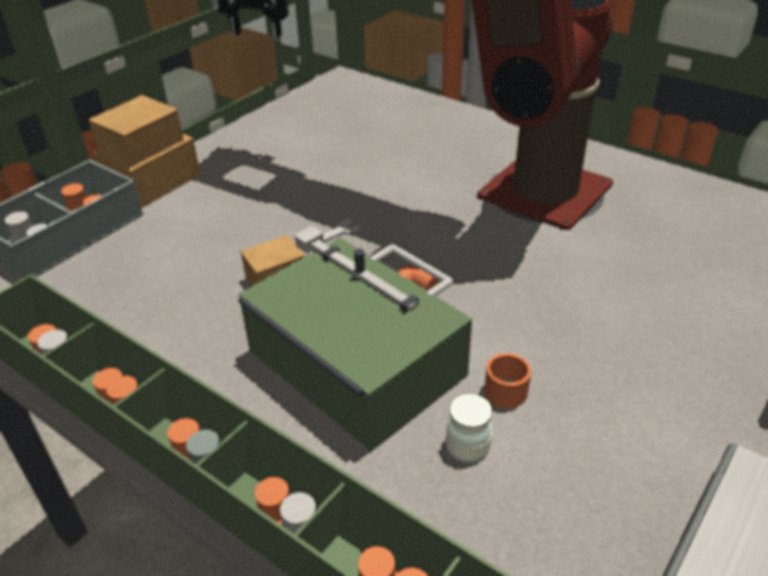

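View pics/top0.png

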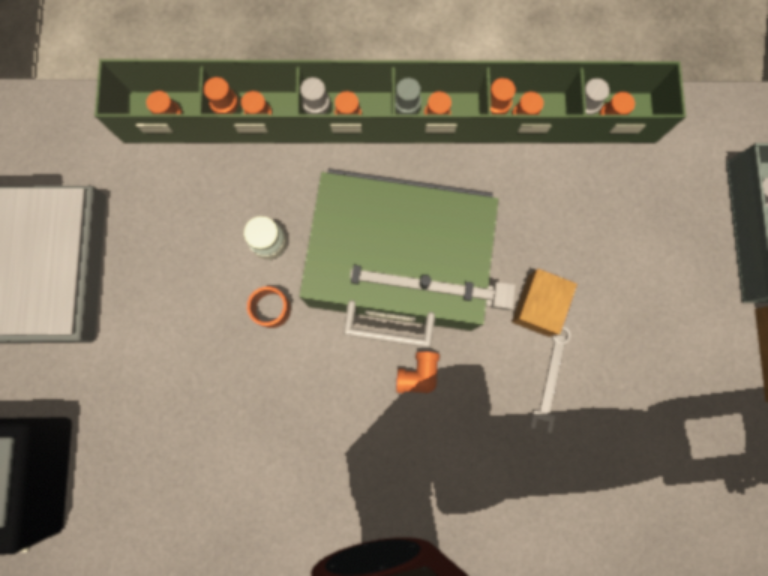

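Scene view: shut lid, knob at about (359,255). Top view (1.5x scale): lid corners (322,174), (497,197), (483,326), (302,297), knob top (425,281), handle bar ends (347,333) and (431,345), elbow (418,375), carton (547,300).

```bash
cat > h.py <<'E'
import numpy as np
from cell import vision,sensors
def ray(n,u,v,z,s=1.5):
    c=vision.calibration(n);R=np.array(c["R"]);o=-R.T@np.array(c["t"])
    d=R.T@np.array([(u/s-c["cx"])/c["fx"],(v/s-c["cy"])/c["fy"],1]);return o+d*(z-o[2])/d[2]
def proj(n,X,s=1.5):
    c=vision.calibration(n);p=np.array(c["R"])@X+np.array(c["t"]);return s*np.array([c["fx"]*p[0]/p[2]+c["cx"],c["fy"]*p[1]/p[2]+c["cy"]])
def tool(X):  # offset of world point from TCP in tool axes, mm
    s=sensors.observe();return (np.array(s["tcp_rot"]).T@(np.array(X)-s["position"])*1000).round(1)
E
python3 - <<'E'
from h import *
C=[ray("top",*p,.116) for p in((322,174),(497,197),(483,326),(302,297))]
print(np.round(C,3).tolist())
for a,b in((0,1),(3,2),(3,0),(2,1)):
    d=C[b]-C[a];print(np.linalg.norm(d).round(3),np.degrees(np.arctan2(d[1],d[0])).round(1))
H=[ray("top",*p,.118) for p in((347,334),(431,344))];print("handle",np.round(H,3).tolist(),np.mean(H,0))
print("knob",ray("top",425,279,.162),ray("scene",359,252,.162))
print("elbow",ray("top",418,375,.04),"carton",ray("top",547,300,.06),"keeper",ray("top",505,295,.134), ray("top",495,290,.134))
E
```

```text
[[0.719, 0.113, 0.116], [0.681, -0.159, 0.116], [0.48, -0.13, 0.116], [0.525, 0.141, 0.116]]
0.275 -97.9
0.275 -99.6
0.196 -8.2
0.203 -8.3
handle [[0.469, 0.073, 0.118], [0.453, -0.051, 0.118]] [0.46127597 0.0107767  0.118     ]
knob [ 0.54316114 -0.04069108  0.162     ] [ 0.54550741 -0.03979913  0.162     ]
elbow [ 0.40885156 -0.03660233  0.04      ] carton [ 0.52648231 -0.24623136  0.06      ] keeper [ 0.52362828 -0.16106141  0.134     ] [ 0.53121519 -0.14650923  0.134     ]
```

```bash
python3 -m jog '[[0,0,0,-9.4,0.3],[0,0,0,-9.4,0.3],[0,0,0,-9.4,0.3],[0,0,0,-9.4,0.3],[0,0,0,-9.4,0.3],[0,0,0,-9.4,0.3],[0,0,0,-9.4,0.3],[0,0,0,0,0.3]]' 30; python3 -c "
from h import *
s=sensors.observe();print(np.round(s['tcp_rot'],3).tolist());print(tool([.545,-.040,.19]))"
```

```text
time_s: 1.1
position: [0.1713, -0.6007, 0.2307]
tcp_rot: [[0.145, 0.989, -0.0], [0.989, -0.145, 0.001], [0.001, -0.0, -1.0]]
wrist_force: [-0.9, -0.1, 0.2]
gripper_width: 0.702
gripper_force: 0.0
[[0.145, 0.989, -0.0], [0.989, -0.145, 0.001], [0.001, -0.0, -1.0]]
[609.1 288.1  41.2]
```

```bash
python3 -m jog '[[50,24,0,0,0.3],[50,24,0,0,0.3],[50,24,0,0,0.3],[50,24,0,0,0.3],[50,24,0,0,0.3],[50,24,0,0,0.3],[50,24,0,0,0.3],[50,24,0,0,0.3],[50,24,0,0,0.3],[50,24,0,0,0.3]]' >/dev/null;  python3 -m jog '[[50,24,0,0,0.3],[40,18,0,0,0.3],[19,6,10,0,0.3],[0,0,10,0,0.3],[0,0,10,0,0.3],[0,0,0,0,0.3]]'
python3 - <<'E'
from h import *
import cv2
print(tool([.545,-.040,.13]))
a=vision.snapshot("scene");cv2.imwrite("pics/s1.png",cv2.cvtColor(cv2.resize(a[110:290,130:370],(800,600),interpolation=2),cv2.COLOR_RGB2BGR))
print(proj("scene",np.array(sensors.observe()["position"])))
E
```

```text
time_s: 3.1
position: [0.5428, -0.041, 0.1998]
tcp_rot: [[0.146, 0.989, -0.003], [0.989, -0.146, 0.0], [-0.0, -0.003, -1.0]]
wrist_force: [-0.3, -0.4, -0.2]
gripper_width: 0.699
gripper_force: 0.0
[ 1.3  2.2 69.8]
[358.07978581 229.33501541]
```

View pics/s1.png

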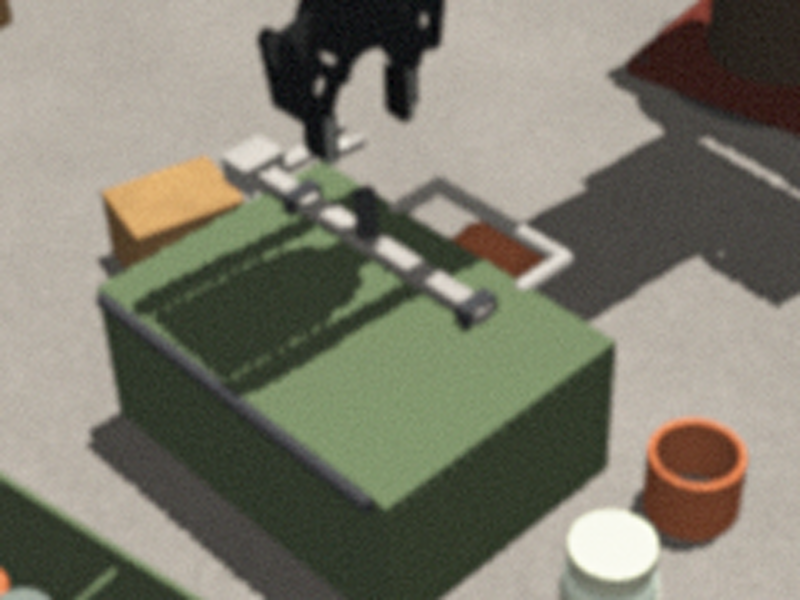

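The fingers straddle the knob (crop 366,205), centred above it. Descend and grip.

```bash
python3 -m jog '[[1,2,20,0,0.3],[0,0,20,0,0.3],[0,0,18,0,0.3],[0,0,9,0,0.3],[0,0,0,0,0.6],[0,0,0,0,1],[0,0,0,0,1],[0,0,0,0,1],[0,0,0,0,1]]' 30
```

```text
time_s: 4.28
position: [0.5444, -0.039, 0.1352]
tcp_rot: [[0.144, 0.99, -0.004], [0.99, -0.144, 0.0], [-0.0, -0.004, -1.0]]
wrist_force: [-9.7, 1.0, 8.6]
gripper_width: 0.178
gripper_force: 29.8
```

```bash
python3 -m jog '[[6,0,0,0,1],[7,0,0,0,1],[7,0,0,0,1],[7,0,0,0,1],[7,0,0,0,1],[6,0,0,0,1],[2,0,0,0,1],[0,0,0,0,1]]'; python3 -m jog '[[2,0,0,0,1],[2,0,0,0,1],[0,0,0,0,1]]';python3 -m jog '[[2,0,0,0,1],[2,0,0,0,1],[0,0,0,0,1]]'
```

```text
time_s: 5.28
position: [0.5509, 0.0029, 0.1352]
tcp_rot: [[0.144, 0.99, -0.003], [0.99, -0.144, 0.0], [-0.0, -0.003, -1.0]]
wrist_force: [-9.0, 0.7, 6.2]
gripper_width: 0.175
gripper_force: 29.6
time_s: 5.65
position: [0.5515, 0.0067, 0.1352]
tcp_rot: [[0.144, 0.99, -0.003], [0.99, -0.144, 0.0], [-0.0, -0.003, -1.0]]
wrist_force: [-8.6, 1.2, 6.6]
gripper_width: 0.173
gripper_force: 29.6
time_s: 6.02
position: [0.5521, 0.0106, 0.1352]
tcp_rot: [[0.144, 0.99, -0.003], [0.99, -0.144, 0.0], [-0.0, -0.003, -1.0]]
wrist_force: [-8.4, -0.7, 6.8]
gripper_width: 0.172
gripper_force: 29.6
```

```bash
python3 -m jog '[[2,0,0,0,1],[0,0,0,0,1]]'; python3 -m jog '[[2,0,0,0,1],[0,0,0,0,1]]'
```

```text
time_s: 6.28
position: [0.5524, 0.0126, 0.1352]
tcp_rot: [[0.144, 0.99, -0.003], [0.99, -0.144, 0.0], [-0.0, -0.003, -1.0]]
wrist_force: [-8.6, 0.0, 6.5]
gripper_width: 0.171
gripper_force: 29.6
time_s: 6.52
position: [0.5525, 0.0133, 0.1352]
tcp_rot: [[0.144, 0.99, -0.004], [0.99, -0.144, -0.002], [-0.003, -0.003, -1.0]]
wrist_force: [-9.8, -3.7, 6.8]
gripper_width: 0.173
gripper_force: 29.6
```

```bash
python3 -m jog '[[1,0,0,0,1],[0,0,0,0,0.3],[0,0,0,0,0.3],[0,0,0,0,0.3],[0,0,-20,0,0.3],[0,0,-25,0,0.3],[0,0,-25,0,0.3],[-8,-44,0,0,0.6],[-8,-44,0,0,0.6],[0,0,0,0,0.6]]'
python3 - <<'E'
from h import *
import cv2
print(tool([.462,.011,.113]),proj("scene",sensors.observe()["position"]))
for n in("scene","top"):
    a=vision.snapshot(n);c=a[110:260,160:360] if n=="scene" else a[110:260,180:380]
    cv2.imwrite(f"pics/{n}2.png",cv2.cvtColor(cv2.resize(c,(800,600),interpolation=2),cv2.COLOR_RGB2BGR))
E
```

```text
time_s: 7.78
position: [0.4624, 0.0125, 0.2038]
tcp_rot: [[0.144, 0.99, -0.001], [0.99, -0.144, 0.0], [0.0, -0.001, -1.0]]
wrist_force: [0.0, 0.5, -0.2]
gripper_width: 0.403
gripper_force: 0.0
[-1.5 -0.1 90.8] [421.03426875 213.52912511]
```

View pics/scene2.png

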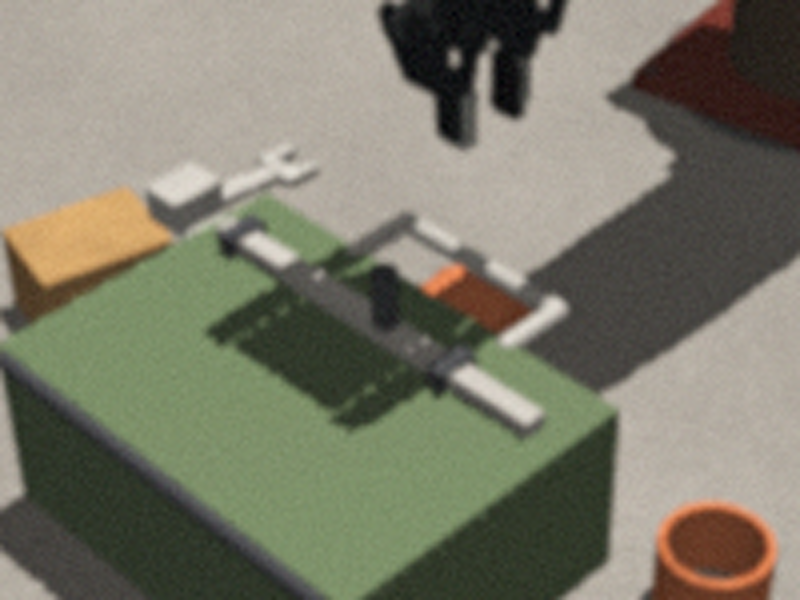

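View pics/top2.png

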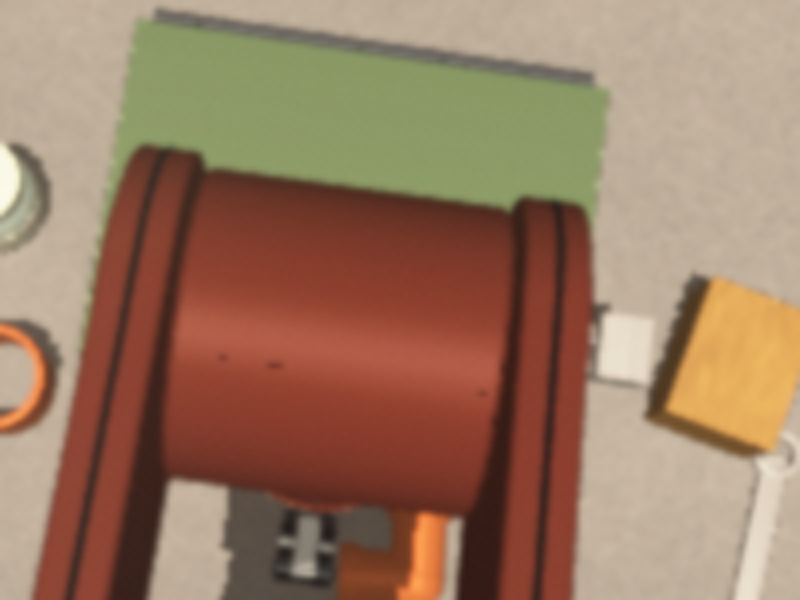

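Bolt end (crop 240,235) is drawn back past its strap, well clear of the keeper (185,185). The bar's ends are at scene crop (410,218) and (562,303); I'll check the bar's line from there.

Run:
```python
from h import *
for p in((410,218),(562,303)): 
    X=ray("scene",160+p[0]/4,110+p[1]/4,.119,1);print(X.round(4),tool([X[0],X[1],.113]))
```

```text
[ 0.4593 -0.0409  0.119 ] [-53.3   1.4  91.9]
[0.4747 0.0755 0.119 ] [64.  -0.1 91.9]
```

```bash
python3 -m jog '[[4,0,25,0,0.6],[0,1,30,0,0.6],[0,0,25,0,0.6],[0,0,15,0,0.6],[0,0,10,0,0.6],[0,0,0,0,0.6]]'; python3 -m jog '[[0,0,0,0,0.8],[0,0,0,0,1],[0,0,0,0,1],[0,0,0,0,1],[0,0,0,0,1]]' 35
```

```text
time_s: 8.62
position: [0.4664, 0.0159, 0.099]
tcp_rot: [[0.144, 0.99, -0.001], [0.99, -0.144, 0.0], [0.0, -0.001, -1.0]]
wrist_force: [-0.0, 0.0, -0.3]
gripper_width: 0.4
gripper_force: 0.0
time_s: 9.25
position: [0.4669, 0.0158, 0.1003]
tcp_rot: [[0.144, 0.99, 0.001], [0.99, -0.144, -0.0], [0.0, 0.001, -1.0]]
wrist_force: [-2.9, 0.4, 6.3]
gripper_width: 0.122
gripper_force: 34.4
```

```bash
python3 -m jog '[[0,0.2,-10.5,0,1],[0,0.7,-10.5,0,1],[0,0,0,0,1]]'; python3 -m jog '[[0,1.1,-10.4,0,1],[0,1.6,-10.3,0,1],[0,2,-10.3,0,1],[0,2.5,-10.2,0,1],[0,2.9,-10,0,1],[0,3.4,-9.9,0,1],[0,0,0,0,1]]'
```

```text
time_s: 9.62
position: [0.4676, 0.0157, 0.1212]
tcp_rot: [[0.144, 0.99, 0.001], [0.99, -0.144, -0.0], [-0.0, 0.001, -1.0]]
wrist_force: [2.8, 0.3, -3.1]
gripper_width: 0.124
gripper_force: 34.4
time_s: 10.5
position: [0.4803, 0.0138, 0.182]
tcp_rot: [[0.144, 0.99, -0.001], [0.99, -0.144, -0.0], [-0.0, -0.001, -1.0]]
wrist_force: [-0.4, -1.5, -2.9]
gripper_width: 0.122
gripper_force: 34.3
```

Lid is rising with ~3 N, as expected (20°).

```bash
python3 -m jog '[[0,3.8,-9.8,0,1],[0,4.2,-9.6,0,1],[0,4.6,-9.4,0,1],[0,5,-9.2,0,1],[0,5.4,-9,0,1],[0,0,0,0,1]]'; python3 -m jog '[[0,5.8,-8.7,0,1],[0,6.2,-8.4,0,1],[0,6.6,-8.2,0,1],[0,6.9,-7.9,0,1],[0,7.2,-7.6,0,1],[0,0,0,0,1],[0,0,0,0,1]]'
python3 - <<'E'
from h import *
import cv2
a=vision.snapshot("scene")
cv2.imwrite("pics/s3.png",cv2.cvtColor(cv2.resize(a[60:300,120:360],(600,600),interpolation=2),cv2.COLOR_RGB2BGR))
h=np.array([.700,-.0234,.113]);ex=np.array([.9895,-.144,0]);ey=np.array([.144,.9895,0])
for d in(38,45,52):
    t=np.radians(d)
    for l in(0,.2):
        for w in(.14,-.14):
            X=h-ex*l*np.cos(t)+np.array([0,0,l*np.sin(t)])+ey*w
            print(d,l,w,((proj("scene",X,1)-[120,60])*2.5).round())
E
```

```text
time_s: 11.25
position: [0.5025, 0.0103, 0.2298]
tcp_rot: [[0.144, 0.99, -0.003], [0.99, -0.144, -0.0], [-0.001, -0.003, -1.0]]
wrist_force: [-10.0, -1.7, 1.6]
gripper_width: 0.124
gripper_force: 34.3
time_s: 12.12
position: [0.534, 0.0054, 0.2718]
tcp_rot: [[0.144, 0.99, -0.004], [0.99, -0.144, -0.001], [-0.002, -0.004, -1.0]]
wrist_force: [-15.0, -1.8, 10.8]
gripper_width: 0.127
gripper_force: 34.8
38 0 0.14 [318. 506.]
38 0 -0.14 [ 98. 341.]
38 0.2 0.14 [461. 285.]
38 0.2 -0.14 [222. 152.]
45 0 0.14 [318. 506.]
45 0 -0.14 [ 98. 341.]
45 0.2 0.14 [448. 275.]
45 0.2 -0.14 [206. 142.]
52 0 0.14 [318. 506.]
52 0 -0.14 [ 98. 341.]
52 0.2 0.14 [432. 268.]
52 0.2 -0.14 [188. 133.]
```

View pics/s3.png

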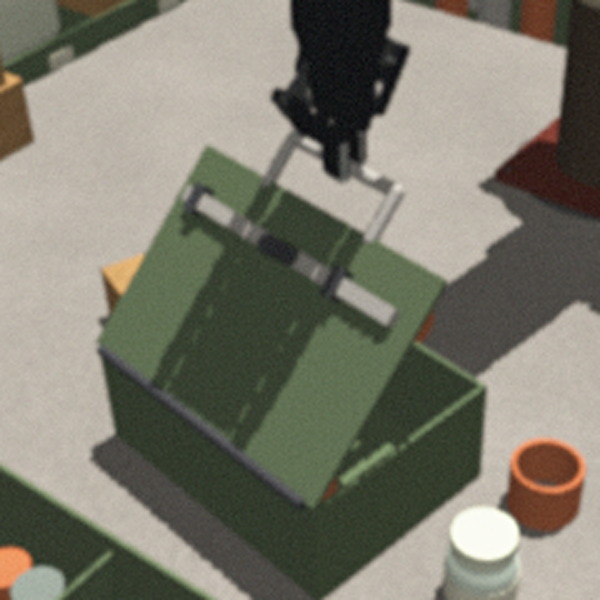

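Lid front corners at (208,147) and (446,282) match the 45° prediction within about a degree, and the TCP arc gives 44.9°. There is ~18 N radial strain, so I'll relax it slightly and check that it holds still.

```bash
python3 -m jog '[[0,-1,-1,0,1],[0,0,0,0,1],[0,0,0,0,1],[0,0,0,0,1],[0,0,0,0,1]]';python3 -m jog '[[0,0,0,0,1],[0,0,0,0,1],[0,0,0,0,1],[0,0,0,0,1]]'
```

```text
time_s: 12.8
position: [0.5339, 0.0054, 0.2718]
tcp_rot: [[0.144, 0.99, -0.002], [0.99, -0.144, -0.001], [-0.001, -0.002, -1.0]]
wrist_force: [-8.5, -3.4, 4.0]
gripper_width: 0.122
gripper_force: 34.5
time_s: 13.3
position: [0.5339, 0.0054, 0.2719]
tcp_rot: [[0.144, 0.99, -0.002], [0.99, -0.144, -0.001], [-0.001, -0.002, -1.0]]
wrist_force: [-9.0, -2.2, 3.7]
gripper_width: 0.123
gripper_force: 34.5
```

```bash
python3 -c "
from cell import job
print(job.finish_job())"
```

```text
the job is handed in; nothing more can be done
None
```

The bolt is drawn back to its stop, clear of the keeper. The gripper is holding the lid still at about 45° (measured within roughly a degree); the job was handed in at 13.3 s, and nothing else on the bench was handled.

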